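# Park the collet at the top of its sloped gutter

### The job

With the fingertips, push the brass collet up the sloped wooden gutter, over the small hump and home against the steel stop at the top, where it cannot roll back. Push it steadily and never lift it, flick it or let it run away down the slope. Then push the swinging steel keeper bar round until it lies fully across the gutter behind the collet, and leave everything else on the bench where it is.

Things in the scene. Friction and masses are not known exactly. Their poses are not given: they have to be found in the camera images.
- trough: Fixed wooden gutter, channel 300 mm long, 62 mm wide inside; side walls 6 mm thick, 12 mm high above its floor. Origin: on the channel floor's centre line at the low open end. x runs uphill along the floor (slope 7 degrees), y across, z square off the floor. Only the stop, keeper and collet rise above the walls. The floor from x = 0 to 60 mm is free for fingers. Place and heading vary.
- low_bar (a point): On the channel floor, at the middle of a rounded steel bar across it (two halves side by side), 5 mm proud, 65 mm up the gutter from its low end. The collet rests on its uphill side at the start, centre at gutter x = 80 mm, z = 20 mm.
- hump (a point): On the channel floor, at the middle of the steel hump across it, 2.5 mm proud, rounded, in two halves side by side, at gutter x = 237 mm.
- stop (a point): On the channel floor, at the foot of the downhill face of the steel stop plate, gutter x = 270 mm; the plate is as wide as the gutter and 36 mm high above the floor.
- collet_center (a point): Centre of the brass collet: a plain hollow-looking cylinder with dark slots, 40 mm diameter, 56 mm long, about 0.3 kg, loose, lying across the gutter (axis along the gutter's y) so that it rolls along it. It rolls back down freely unless it is beyond the hump. Pushing it over the hump takes roughly 5 to 12 N.
- seat (a point): Where the collet's centre lies when it is home, beyond the hump against the stop: x = 250 mm, z = 20 mm in the gutter's frame. Fixed to the gutter.
- pivot (a point): Pivot of the keeper, at the bar's mid-height: x = 220 mm, y = 47 mm, z = 22 mm in the gutter's frame (outside the +y wall). The keeper is a flat steel bar 80 mm long from the pivot, 10 mm wide, 14 mm tall (15.5 to 29.5 mm above the channel floor).
- keeper (a joint): Angle (rad) of the keeper bar about its pivot, axis square to the gutter floor. 0: points straight downhill (gutter -x) beside the wall; negative: swung outward (starts -0.7 to -0.1, limit -0.9); grows as the free end swings in over the gutter; 1.571 (limit): straight across, pointing to gutter -y. Stays where it is left; needs about 1 N at its end.
- keeper_post (a point): Middle of the upright 10 mm diameter post at the keeper's free end, 73 mm from the pivot, 10 mm above the bar's mid-height; the post rises from the bar to 50 mm above the channel floor.
- chuck: Bystander: blackened steel bayonet chuck, 80 mm diameter, about 54 mm tall, beyond the gutter's high end. Origin at the centre of its underside.
- bone_blank: Bystander: upright bone spindle blank, 28 mm diameter, 90 mm tall, about 115 mm to the -y side of the gutter's centre line. Origin at the centre of its underside.
- tool_rest: Bystander: red T-shaped tool rest, 60 mm round foot, bar 90 mm long, 85 mm tall, about 115 mm to the -y side of the gutter. Origin at the centre of its underside.
- wax_tin: Bystander: round metal tin, 58 mm diameter, 36 mm tall, about 115 mm to the -y side of the gutter. Origin at the centre of its underside.
- magnifier: Bystander: glass magnifier lying flat, 85 mm lens ring, handle 80 mm, 12 mm thick, about 125 mm to the +y side of the gutter's low half. Origin under the lens centre.
- bone_ring: Bystander: bone ring lying flat, 44 mm diameter, 16 mm tall, about 110 mm to the +y side, beyond the gutter's high end. Origin at the centre of its underside.
- brush: Bystander: hand brush 150 mm long lying along the gutter about 185 mm to its -y side.
Not all that is in view belongs to the job. Leave any green or orange look-alike of the part that bears collet_center alone.

How it is judged (in metres and radians):
On the way, in this order (a step that is already met when the one before it is completed fails the run):
1. the collet is pushed with the fingers on the upper part of the slope (x of collet_center in the frame of trough between 0.15 and 0.24 m and contact force between any of the fingers, the arm and collet above 0.1 N).
2. the collet lies home against the stop beyond the hump while the keeper is still open (distance between collet_center and seat below 0.006 m and value of joint keeper below 0.6 rad), for 0.2 s.
3. the keeper is swung across the gutter (value of joint keeper above 1.4 rad), for 0.2 s.
At the end, for the whole second after the job is handed in: The collet rests within 6 mm of its home place against the stop, the keeper lies across the gutter (angle above 1.4 rad, i.e. within 10 degrees of its limit), nothing moves (distance between collet_center and seat below 0.006 m and value of joint keeper above 1.4 rad and linear speed of collet below 0.02 m/s); the robot touches nothing.
It fails at once if the collet is lifted more than 15 mm off the gutter floor (z of collet_center in the frame of trough above 0.035 m).
It fails at once if the collet is flicked or runs away down the slope (faster than 0.45 m/s) (linear speed of collet above 0.45 m/s).
It fails at once if one of the other things on the bench is shifted by more than 20 mm (distance of any of chuck, bone_blank, tool_rest, wax_tin, magnifier, bone_ring, brush from where it was at the start of the episode above 0.02 m).
It fails at once if one of the standing things is tipped over (angle between any of chuck, bone_blank, tool_rest, wax_tin's own z axis and vertical above 0.5 rad).
It also fails if it takes over 53 s, if anything falls off the work surface, if the arm or the gripper's body presses on something with over 40 N, if the wrist force passes 120 N, or if a joint passes its speed limit or range.

### The arm

A 6-joint arm with a two-finger parallel gripper is mounted at the origin on the work surface. World frame = base frame: x ahead of the robot, y to its left, z up, the work surface at z = 0. Lengths are in m, angles in degrees, forces in N, time in s.
With the tool pointing down it reaches from about 0.375 to 0.9 m from the base axis. Payload 3.1 kg.
Tool frame: the origin (TCP) lies at the very end of the fingers, on their centre line; the grasp point (between the pads) lies 19 mm behind it (grasp_offset is the distance from the TCP to the grasp point, in m); z points along the fingers, y is the direction in which the jaws open and shut (so a half turn about z gives the same grasp; the last joint's range is limited). The gripper opens to 87 mm and grips with 3 to 60 N. Pads are 19 mm wide; open, the fingers measure 117 mm over their backs; the gripper's body (75 mm by 190 mm) begins 51 mm behind the grasp point.
Start: joints at [-76.289, 30.224, 82.088, -0, 67.689, -10.227], TCP at [0.254, -0.571, 0.223] pointing down, gripper open.
Joint ranges: [-176.69, 176.69], [-43.24, 126.21], [12.49, 139.97], [-82, 262], [0, 151.66], [-163.58, 163.58]. Speed limits (degrees/s): [159.86, 159.86, 180, 180, 180, 180].

### API

Orientations are given as a 3x3 rotation matrix whose columns are the frame's x, y, z axes.
In Python, from rig import * gives the robot as it stands. The module is installed in compiled form; this text tells all that it offers.
- The arm moves only by the tool play_rows, never from a script. Its argument "plan" is a list that holds one entry, the list of rows, each a list of 7 numbers: the shift along the world's x, y, z each as a share of 5 cm, from -1 to 1, then the turn, a rotation vector about the world's x, y, z each as a share of pi rad, from -1 to 1, then the gripper's target within -1 to 1 (fully open at 1, half-way at 0, shut at -1). A call has 1 to 12 rows; each row shifts and turns the commanded pose from where the row before left it; what a row does not reach is not made up. A row lasts 1/10 s, in which the tool goes at most 50 mm and 8.59 degrees, less where a joint would pass 70% of its speed; a pose out of reach is approached as far as the arm can. A call with a number of a shift or a turn outside -1 to 1 is refused whole. A call with a gripper value outside its range is refused whole. The fingers move at their own pace and stop on an object; the grip force is fixed at half the most. Time passes only in rows, so rows that do not move let the fingers close. It gives the time, the measured TCP pose, the force and the opening at its end, in the units of the state.
- read_state(): the state, without advancing time (a new reading comes with each control period).
- capture(name): name is "scene" or "top"; returns the picture (420x560x3 uint8, red, green, blue); there is no depth.
- camera_params(name): a dict with "intrinsics" (3x3 intrinsics, pixels), "k1" (the pictures are not rectified: a ray, as slopes to the right and down, at radius r is drawn at 1 + k1 r^2 times it, then the intrinsics apply), "R" (3x3) and "t" (3): a world point X has camera coordinates R X + t. Camera axes: x right, y down, z forward; pixel columns grow to the right and rows downward; lengths in m; the calibration is good to about 2 mm. A picture is of the moment at which its call begins. camera_params takes no time and is no camera call.
- hand_in(): hands the job in, once; it reports no verdict.
The state is a dict: "time_s": time; "joint_positions": joint angles; "qvel": joint speeds; "tau": joint torques, N m; "position": TCP position; "tcp_rot": TCP orientation; "force": force on the tool from outside, world axes, zero at the start; "moment": the same for the moment, N m; "opening": opening from 0.0 (shut) to 1.0 (fully open).
Only numpy, scipy, OpenCV 4.12 (cv2) and the standard library are available. Lean on these libraries where they do the work, as an engineer would, in place of code of your own. Each camera call takes 0.05 s, during which the arm holds its last target. There are 200 camera calls.

## Working session

There is one attempt and no reset: what is moved stays moved. The work goes in short steps, Python scripts to look and compute and a tool call to move; the robot and the scene stay as the last step left them, time stands still between calls to the robot, and variables do not carry over. Pictures are saved under pics/ and viewed, about 8 in all and at most 12, crops included, and the job is handed in when it is done.

Besides the shell and the picture viewer there is one more tool, called after ">>>" by a JSON object that holds its "op" and its "data". play_rows: Moves the arm, as the interface text tells. Its arguments: {"type":"object","properties":{"plan":{"type":"array"}},"required":["plan"]}

```bash
mkdir -p pics; python3 - <<'E'
from rig import *
import cv2
for n in("scene","top"):
    im=capture(n); cv2.imwrite(f"pics/{n}0.png",im[...,::-1]); p=camera_params(n); print(n,p)
s=read_state(); print(s["time_s"],s["position"],s["tcp_rot"],s["opening"])
E
```

```text
scene {'intrinsics': array([[406.02795146,   0.        , 283.42575942],
       [  0.        , 406.02795146, 209.60858245],
       [  0.        ,   0.        ,   1.        ]]), 'k1': -0.023438215315638385, 'R': array([[-0.77651243,  0.62971801,  0.02199253],
       [ 0.384492  ,  0.50119562, -0.77522181],
       [-0.49919369, -0.59351342, -0.63130617]]), 't': array([ 0.43463818, -0.17692575,  1.21521342])}
top {'intrinsics': array([[426.35781131,   0.        , 278.46515902],
       [  0.        , 426.35781131, 218.89258712],
       [  0.        ,   0.        ,   1.        ]]), 'k1': -0.031892187396441514, 'R': array([[ 0.00593175, -0.99989647,  0.01310974],
       [-0.99810556, -0.00672296, -0.06115638],
       [ 0.06123818, -0.01272214, -0.9980421 ]]), 't': array([0.00324165, 0.57916893, 0.84033061])}
0.1 [ 0.25346713 -0.57059915  0.22166761] [[ 9.13980734e-01  4.05757288e-01 -4.90523487e-04]
 [ 4.05757466e-01 -9.13978878e-01  1.86772034e-03]
 [ 3.09513031e-04 -1.90609397e-03 -9.99998136e-01]] 0.9991977910098453
```

View pics/top0.png

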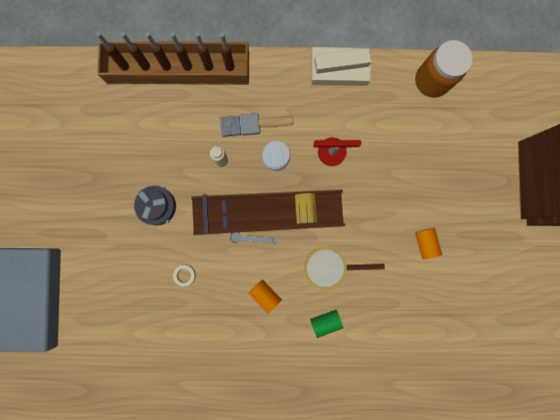

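View pics/scene0.png

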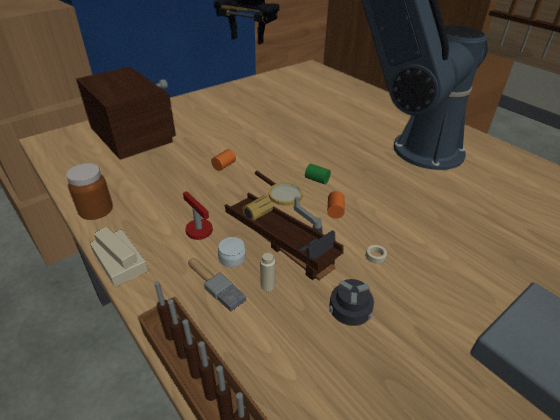

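```bash
python3 - <<'E'
import cv2
a=cv2.imread("pics/top0.png")[180:255,180:355]; cv2.imwrite("pics/topc.png",cv2.resize(a,None,fx=4.5,fy=4.5,interpolation=cv2.INTER_CUBIC))
a=cv2.imread("pics/scene0.png")[175:280,215:355]; cv2.imwrite("pics/scc.png",cv2.resize(a,None,fx=5.5,fy=5.5,interpolation=cv2.INTER_CUBIC))
E
```

```text
(no output)
```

View pics/topc.png

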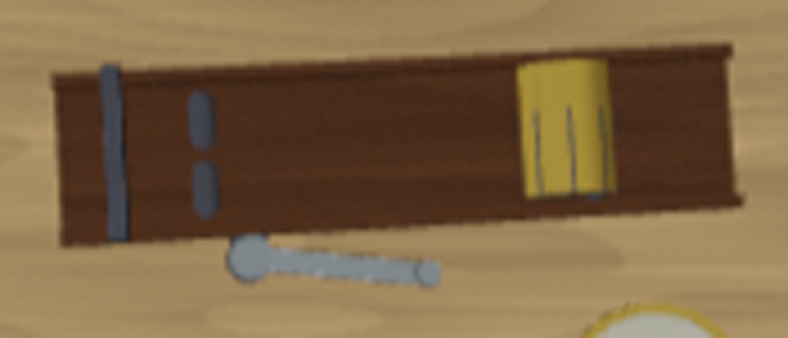

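View pics/scc.png

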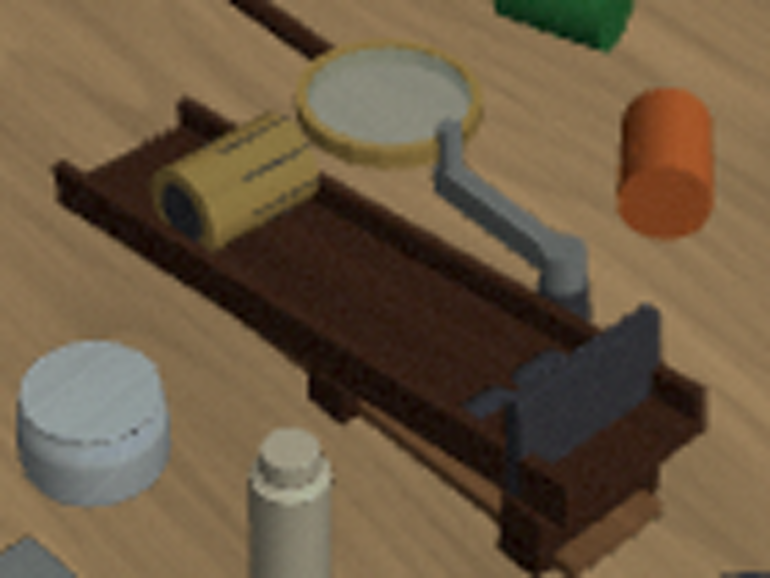

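```bash
cat > h.py <<'E'
import numpy as np, cv2
from rig import camera_params
from scipy.optimize import least_squares
P={n:camera_params(n) for n in("scene","top")}
def proj(n,X):
    p=P[n]; c=np.atleast_2d(X)@p["R"].T+p["t"]; s=c[:,:2]/c[:,2:]
    s=s*(1+p["k1"]*(s**2).sum(1,keepdims=True)); K=p["intrinsics"]
    return s*[K[0,0],K[1,1]]+[K[0,2],K[1,2]]
def Rg(yaw):
    c,s=np.cos(yaw),np.sin(yaw);a=np.radians(7)
    return np.array([[c,-s,0],[s,c,0],[0,0,1]])@np.array([[np.cos(a),0,-np.sin(a)],[0,1,0],[np.sin(a),0,np.cos(a)]])
def g2w(q,X): return np.atleast_2d(X)@Rg(q[3]).T+q[:3]
def kp(th,r=73,z=50): return [.220-r/1e3*np.cos(th),.047-r/1e3*np.sin(th),z/1e3]
E
python3 - <<'E'
from h import *
g=lambda *a:np.array(a)/1e3
T=[((731,46),g(0,-37,12)),((742,207),g(0,37,12)),((53,75),g(300,-37,12)),((62,244),g(300,37,12)),((203,153),g(237,0,2.5)),((248,256),g(220,47,30))]
S=[((57,163),g(0,-37,12)),((185,98),g(0,37,12)),((566,490),g(300,-37,12)),((706,390),g(300,37,12)),((565,243),g(220,47,30))]
ut=np.array([np.array(a)+.5 for a,_ in T])/4.5-.5+[180,180]; us=(np.array([a for a,_ in S])+.5)/5.5-.5+[215,175]
XT=np.array([b for _,b in T]);XS=np.array([b for _,b in S])
f=lambda q:np.r_[(proj("top",g2w(q,XT))-ut).ravel(),(proj("scene",g2w(q,XS))-us).ravel()]
r=least_squares(f,[.57,-.15,.03,1.57],loss="soft_l1"); q=r.x; print("q",q.round(4),np.degrees(q[3])); print(f(q).reshape(-1,2).round(1))
np.save("q.npy",q)
# keeper angle from post top px
pt=(np.array([429,272])+.5)/4.5-.5+180; ps=(np.array([450,126])+.5)/5.5-.5+[215,175]
k=least_squares(lambda t:np.r_[proj("top",g2w(q,kp(t[0])))[0]-pt,proj("scene",g2w(q,kp(t[0])))[0]-ps],[-.3]);print("keeper",k.x,k.fun)
for n,x in dict(low=g(30,0,0),col=g(80,0,20),seat=g(250,0,20),pivot=g(220,47,22),stop=g(270,0,36)).items():print(n,g2w(q,x)[0].round(4),proj("top",g2w(q,x))[0].round(1))
print(Rg(q[3]).round(4))
E
```

```text
q [ 0.6024 -0.1229  0.0132  1.6348] 93.66877942576399
[[ 0.8 -0.7]
 [ 0.8  0.3]
 [-0.4 -0.9]
 [-0.6  0.2]
 [ 0.3 -0.1]
 [ 0.8  0.2]
 [-0.4  0.4]
 [ 0.9 -0.2]
 [ 0.3 -0.1]
 [ 0.6 -0.1]
 [ 0.2  1.1]]
keeper [-0.14366186] [ 0.19487977 -0.12092236  0.16714046 -0.07587759]
low [ 0.6005 -0.0932  0.0169] [328.1 208.7]
col [ 0.5974 -0.0461  0.0428] [305.8 209. ]
seat [0.5866 0.1223 0.0636] [218.2 213.1]
pivot [0.5417 0.0893 0.0619] [235.3 236.8]
stop [0.5855 0.1401 0.0819] [207.4 212.9]
[[-0.0635 -0.998   0.0078]
 [ 0.9905 -0.064  -0.1216]
 [ 0.1219  0.      0.9925]]
```

```bash
python3 - <<'E'
from h import *
q=np.load("q.npy")
for x in(36,150,218):print(x,g2w(q,np.array([x,0,12])/1e3)[0].round(4))
E
```

```text
36 [ 0.6002 -0.0887  0.0295]
150 [0.5929 0.0242 0.0434]
218 [0.5886 0.0915 0.0517]
```

>>> {"op": "play_rows", "data": {"plan": [[[0.577, 0.803, -0.15, 0, 0, 0.0323, -0.75], [0.577, 0.803, -0.15, 0, 0, 0.0323, -0.75], [0.577, 0.803, -0.15, 0, 0, 0.0323, -0.75], [0.577, 0.803, -0.15, 0, 0, 0.0323, -0.75], [0.577, 0.803, -0.15, 0, 0, 0.0323, -0.75], [0.577, 0.803, -0.15, 0, 0, 0.0323, -0.75], [0.577, 0.803, -0.15, 0, 0, 0.0323, -0.75], [0.577, 0.803, -0.15, 0, 0, 0.0323, -0.75], [0.577, 0.803, -0.15, 0, 0, 0.0323, -0.75], [0.577, 0.803, -0.15, 0, 0, 0.0323, -0.75], [0.577, 0.803, -0.15, 0, 0, 0.0323, -0.75], [0.577, 0.803, -0.15, 0, 0, 0.0323, -0.75]]]}}

```text
time_s: 1.3
position: [0.6005, -0.0875, 0.1319]
tcp_rot: [[-0.069, 0.998, -0.001], [0.998, 0.069, 0.0], [0.0, -0.001, -1.0]]
force: [0.6, -1.8, -0.6]
opening: 0.134
```

>>> {"op": "play_rows", "data": {"plan": [[[0, 0, 0, 0, 0, 0, -0.75], [0, 0, 0, 0, 0, 0, -0.75], [0, 0, 0, 0, 0, 0, -0.75]]]}}

```text
time_s: 1.6
position: [0.599, -0.0902, 0.1323]
tcp_rot: [[-0.064, 0.998, -0.001], [0.998, 0.064, -0.0], [-0.0, -0.001, -1.0]]
force: [0.7, 0.3, -0.7]
opening: 0.13
```

>>> {"op": "play_rows", "data": {"plan": [[[0.005, 0, -0.4, 0, 0, 0, -0.75], [0.005, 0, -0.4, 0, 0, 0, -0.75], [0.005, 0, -0.4, 0, 0, 0, -0.75], [0, 0, -0.4, 0, 0, 0, -0.75], [0, 0, 0, 0, 0, 0, -0.75], [0, 0, 0, 0, 0, 0, -0.75]]]}}

```text
time_s: 2.2
position: [0.6, -0.0909, 0.0528]
tcp_rot: [[-0.062, 0.998, -0.001], [0.998, 0.062, 0.0], [0.0, -0.001, -1.0]]
force: [0.6, -0.0, 1.4]
opening: 0.125
```

```bash
python3 - <<'E'
from rig import *
import cv2
a=capture("top")[130:290,150:380];b=capture("scene")[130:290,180:380]
r=lambda i:cv2.resize(i[...,::-1],(400,320),interpolation=cv2.INTER_CUBIC)
cv2.imwrite("pics/p1.png",cv2.hconcat([r(a),r(b)]))
E
```

```text
(no output)
```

View pics/p1.png

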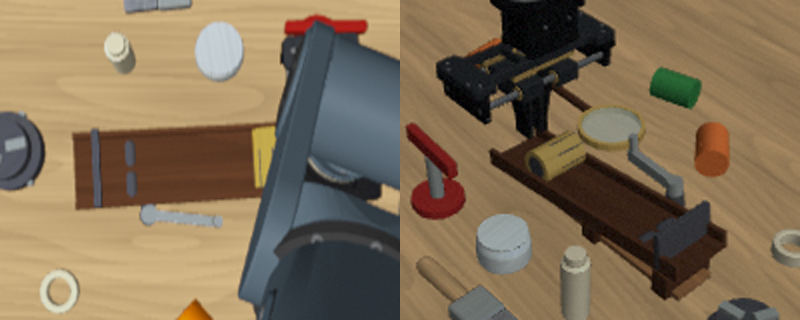

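>>> {"op": "play_rows", "data": {"plan": [[[0, 0, -0.21, 0, 0, 0, -0.75], [0, 0, -0.21, 0, 0, 0, -0.75], [0, 0, 0, 0, 0, 0, -0.75], [-0.005, 0.08, 0.01, 0, 0, 0, -0.75], [-0.005, 0.08, 0.01, 0, 0, 0, -0.75], [-0.005, 0.08, 0.01, 0, 0, 0, -0.75], [-0.005, 0.08, 0.01, 0, 0, 0, -0.75]]]}}

```text
time_s: 3.0
position: [0.6002, -0.0737, 0.0342]
tcp_rot: [[-0.066, 0.998, 0.002], [0.998, 0.066, -0.002], [-0.002, 0.002, -1.0]]
force: [-0.0, -2.5, 2.2]
opening: 0.125
```

>>> {"op": "play_rows", "data": {"plan": [[[-0.005, 0.08, 0.01, 0, 0, 0, -0.75], [-0.005, 0.08, 0.01, 0, 0, 0, -0.75], [-0.005, 0.08, 0.01, 0, 0, 0, -0.75], [-0.005, 0.08, 0.01, 0, 0, 0, -0.75], [-0.005, 0.08, 0.01, 0, 0, 0, -0.75], [-0.005, 0.08, 0.01, 0, 0, 0, -0.75], [-0.005, 0.08, 0.01, 0, 0, 0, -0.75], [-0.005, 0.08, 0.01, 0, 0, 0, -0.75]]]}}

```text
time_s: 3.8
position: [0.5974, -0.0411, 0.0375]
tcp_rot: [[-0.065, 0.998, -0.0], [0.998, 0.065, 0.0], [0.0, -0.0, -1.0]]
force: [-0.2, -2.9, 1.2]
opening: 0.126
```

```bash
python3 - <<'E'
from rig import *
from h import *
q=np.load("q.npy"); s=read_state(); print(((np.array(s["position"])-q[:3])@Rg(q[3])*1e3).round(1))
a=capture("top")[170:270,170:360];b=capture("scene")[130:290,180:380]
r=lambda i:cv2.resize(i[...,::-1],(400,320),interpolation=cv2.INTER_CUBIC)
cv2.imwrite("pics/p2.png",cv2.hconcat([r(a),r(b)]))
E
```

```text
[84.3 -0.3 14.1]
```

View pics/p2.png

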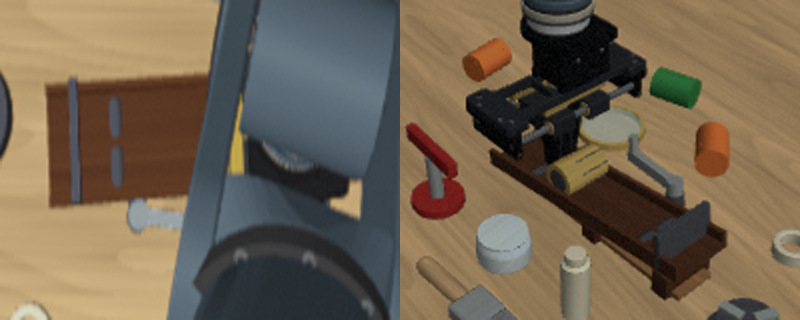

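>>> {"op": "play_rows", "data": {"plan": [[[-0.005, 0.08, 0.01, 0, 0, 0, -0.75], [-0.005, 0.08, 0.01, 0, 0, 0, -0.75], [-0.005, 0.08, 0.01, 0, 0, 0, -0.75], [-0.005, 0.08, 0.01, 0, 0, 0, -0.75], [-0.005, 0.08, 0.01, 0, 0, 0, -0.75], [-0.005, 0.08, 0.01, 0, 0, 0, -0.75], [-0.005, 0.08, 0.01, 0, 0, 0, -0.75], [-0.005, 0.08, 0.01, 0, 0, 0, -0.75], [-0.005, 0.08, 0.01, 0, 0, 0, -0.75], [-0.005, 0.08, 0.01, 0, 0, 0, -0.75], [-0.005, 0.08, 0.01, 0, 0, 0, -0.75], [-0.005, 0.08, 0.01, 0, 0, 0, -0.75]]]}}

```text
time_s: 5.1
position: [0.5944, 0.0069, 0.0436]
tcp_rot: [[-0.065, 0.998, -0.0], [0.998, 0.065, 0.0], [0.0, -0.0, -1.0]]
force: [0.5, -2.6, 1.1]
opening: 0.124
```

>>> {"op": "play_rows", "data": {"plan": [[[-0.005, 0.08, 0.01, 0, 0, 0, -0.75], [-0.005, 0.08, 0.01, 0, 0, 0, -0.75], [-0.005, 0.08, 0.01, 0, 0, 0, -0.75], [-0.005, 0.08, 0.01, 0, 0, 0, -0.75], [-0.005, 0.08, 0.01, 0, 0, 0, -0.75], [-0.005, 0.08, 0.01, 0, 0, 0, -0.75], [-0.005, 0.08, 0.01, 0, 0, 0, -0.75], [-0.005, 0.08, 0.01, 0, 0, 0, -0.75], [-0.005, 0.08, 0.01, 0, 0, 0, -0.75], [-0.005, 0.08, 0.01, 0, 0, 0, -0.75], [-0.005, 0.08, 0.01, 0, 0, 0, -0.75], [-0.005, 0.08, 0.01, 0, 0, 0, -0.75]]]}}

```text
time_s: 6.3
position: [0.5915, 0.0549, 0.0496]
tcp_rot: [[-0.065, 0.998, -0.0], [0.998, 0.065, 0.0], [0.0, -0.0, -1.0]]
force: [0.0, -2.9, 2.3]
opening: 0.123
```

```bash
python3 - <<'E'
from rig import *
from h import *
q=np.load("q.npy"); s=read_state(); print(((np.array(s["position"])-q[:3])@Rg(q[3])*1e3).round(1))
b=capture("scene")[130:290,180:380]
cv2.imwrite("pics/p3.png",cv2.resize(b[...,::-1],(600,480),interpolation=cv2.INTER_CUBIC))
E
```

```text
[181.2  -0.5  14.4]
```

View pics/p3.png

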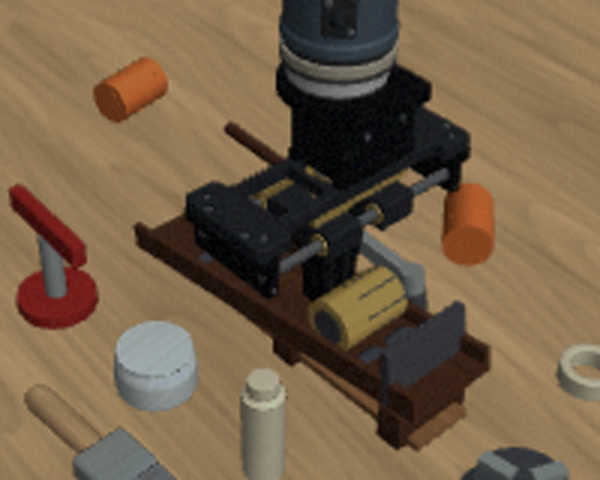

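>>> {"op": "play_rows", "data": {"plan": [[[-0.005, 0.08, 0.01, 0, 0, 0, -0.75], [-0.005, 0.08, 0.01, 0, 0, 0, -0.75], [-0.005, 0.08, 0.01, 0, 0, 0, -0.75], [-0.004, 0.06, 0.0075, 0, 0, 0, -0.75], [-0.004, 0.06, 0.0075, 0, 0, 0, -0.75], [-0.004, 0.06, 0.0075, 0, 0, 0, -0.75], [-0.004, 0.06, 0.0075, 0, 0, 0, -0.75], [-0.004, 0.06, 0.0075, 0, 0, 0, -0.75], [-0.004, 0.06, 0.0075, 0, 0, 0, -0.75]]]}}

```text
time_s: 7.25
position: [0.5898, 0.0845, 0.0538]
tcp_rot: [[-0.063, 0.998, 0.001], [0.998, 0.063, 0.001], [0.001, 0.001, -1.0]]
force: [-0.5, 0.5, -0.6]
opening: 0.122
```

>>> {"op": "play_rows", "data": {"plan": [[[-0.004, 0.06, 0.0075, 0, 0, 0, -0.75], [-0.004, 0.06, 0.0075, 0, 0, 0, -0.75], [0, 0, 0, 0, 0, 0, -0.75]]]}}

```text
time_s: 7.55
position: [0.5886, 0.0914, 0.0537]
tcp_rot: [[-0.066, 0.998, -0.001], [0.998, 0.066, 0.0], [0.0, -0.001, -1.0]]
force: [0.6, -0.4, -0.3]
opening: 0.123
```

```bash
python3 - <<'E'
from rig import *
from h import *
q=np.load("q.npy"); s=read_state(); print(((np.array(s["position"])-q[:3])@Rg(q[3])*1e3).round(1))
b=capture("scene")[180:280,240:360]
cv2.imwrite("pics/p4.png",cv2.resize(b[...,::-1],(600,500),interpolation=cv2.INTER_CUBIC))
E
```

```text
[218.1  -0.   14. ]
```

View pics/p4.png

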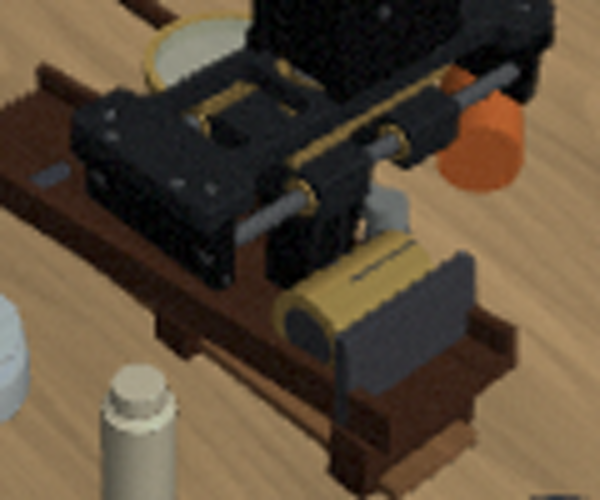

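>>> {"op": "play_rows", "data": {"plan": [[[-0.002, 0.03, 0.004, 0, 0, 0, -0.75], [-0.002, 0.03, 0.004, 0, 0, 0, -0.75], [0, 0, 0, 0, 0, 0, -0.75]]]}}

```text
time_s: 7.9
position: [0.5887, 0.0917, 0.054]
tcp_rot: [[-0.066, 0.998, -0.001], [0.998, 0.066, -0.003], [-0.003, -0.001, -1.0]]
force: [0.1, -8.3, -1.8]
opening: 0.126
```

>>> {"op": "play_rows", "data": {"plan": [[[0.005, -0.08, -0.008, 0, 0, 0, -1], [0.01, -0.16, -0.015, 0, 0, 0, -1], [0.01, -0.16, -0.015, 0, 0, 0, -1], [0.01, -0.16, -0.01, 0, 0, 0, -1], [0, 0, 0.3, 0, 0, 0, -1], [0, 0, 0.5, 0, 0, 0, -1], [0, 0, 0.5, 0, 0, 0, -1], [0, 0, 0, 0, 0, 0, -1], [0, 0, 0, 0, 0, 0, -1]]]}}

```text
time_s: 8.8
position: [0.5912, 0.0656, 0.1184]
tcp_rot: [[-0.065, 0.998, 0.002], [0.998, 0.065, 0.0], [-0.0, 0.002, -1.0]]
force: [-0.6, 0.4, -0.7]
opening: 0.007
```

```bash
python3 - <<'E'
from rig import *
from h import *
q=np.load("q.npy"); s=read_state(); p=np.array(s["position"]); print(p.round(4),((p-q[:3])@Rg(q[3])*1e3).round(1),np.round(s["joint_positions"],1),s["opening"])
i=capture("top"); cv2.imwrite("pics/p5.png",cv2.resize(i[180:255,180:355][...,::-1],None,fx=4.5,fy=4.5,interpolation=cv2.INTER_CUBIC))
def tcp(th,d):
    m=np.array([np.sin(th),-np.cos(th)]); r=np.array([-np.cos(th),-np.sin(th)])
    return g2w(q,np.r_[np.array([.22,.047])+.073*r-d*m,.035])[0]
print("start",tcp(-.144,.025),"delta",tcp(-.144,.025)-p)
ths=[-.3+.07*k for k in range(0,0)]
prev=tcp(-.144,.0225); print("appr",(prev-tcp(-.144,.025)).round(4))
ths=np.r_[-.144,np.linspace(-.144,1.55,22)[1:]];pp=tcp(-.144,.015); print("contact delta",(pp-tcp(-.144,.025))/.05)
for t in ths[1:]:
    n=tcp(t,.015); print(round(t,3),((n-pp)/.05).round(3)); pp=n
E
```

```text
[0.5912 0.0656 0.1184] [200.3  -0.9  81.4] [-4.4 35.6 91.9  0.  52.4 -8.1] 0.0074190369615819915
start [0.51098282 0.01746018 0.06641609] delta [-0.08023884 -0.04815525 -0.05203193]
appr [ 0.0025 -0.0002 -0.    ]
contact delta [ 0.19934717 -0.01576301 -0.00349772]
-0.063 [ 0.117 -0.029 -0.004]
0.017 [ 0.119 -0.019 -0.003]
0.098 [ 0.12  -0.01  -0.002]
0.179 [ 0.12   0.    -0.001]
0.259 [0.12 0.01 0.  ]
0.34 [0.119 0.019 0.001]
0.421 [0.117 0.029 0.003]
0.501 [0.114 0.038 0.004]
0.582 [0.111 0.047 0.005]
0.663 [0.106 0.056 0.006]
0.743 [0.102 0.064 0.007]
0.824 [0.096 0.072 0.008]
0.905 [0.09  0.079 0.009]
0.985 [0.083 0.086 0.01 ]
1.066 [0.076 0.093 0.011]
1.147 [0.068 0.098 0.012]
1.227 [0.06  0.103 0.012]
1.308 [0.051 0.108 0.013]
1.389 [0.043 0.112 0.013]
1.469 [0.033 0.115 0.014]
1.55 [0.024 0.117 0.014]
```

View pics/p5.png

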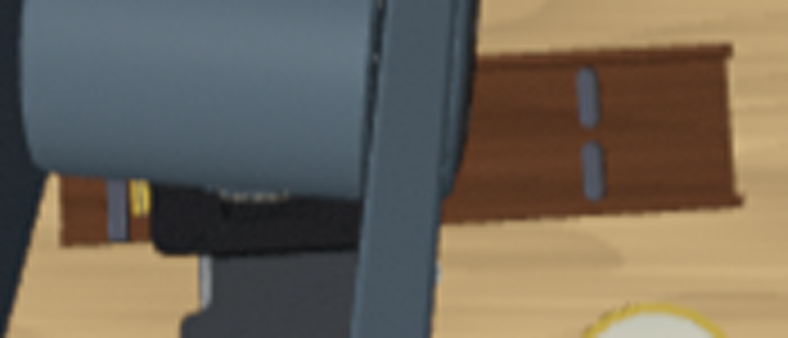

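>>> {"op": "play_rows", "data": {"plan": [[[-0.134, -0.08, 0, 0, 0, -0.0417, -1], [-0.134, -0.08, 0, 0, 0, -0.0417, -1], [-0.134, -0.08, 0, 0, 0, -0.0417, -1], [-0.134, -0.08, 0, 0, 0, -0.0417, -1], [-0.134, -0.08, 0, 0, 0, -0.0417, -1], [-0.134, -0.08, 0, 0, 0, -0.0417, -1], [-0.134, -0.08, 0, 0, 0, -0.0417, -1], [-0.134, -0.08, 0, 0, 0, -0.0417, -1], [-0.134, -0.08, 0, 0, 0, -0.0417, -1], [-0.134, -0.08, 0, 0, 0, -0.0417, -1], [-0.134, -0.08, 0, 0, 0, -0.0417, -1], [-0.134, -0.08, 0, 0, 0, -0.0417, -1]]]}}

```text
time_s: 10.05
position: [0.5091, 0.0176, 0.116]
tcp_rot: [[0.998, 0.058, -0.003], [0.058, -0.998, 0.001], [-0.003, -0.001, -1.0]]
force: [-0.6, 0.3, -0.2]
opening: 0.006
```

>>> {"op": "play_rows", "data": {"plan": [[[0, 0, 0, 0, 0, 0, -1], [0, 0, -0.3, 0, 0, 0, -1], [0, 0, -0.3, 0, 0, 0, -1], [0, 0, -0.24, 0, 0, 0, -1], [0, 0, -0.2, 0, 0, 0, -1], [0, 0, 0, 0, 0, 0, -1], [0, 0, 0, 0, 0, 0, -1]]]}}

```text
time_s: 10.75
position: [0.5103, 0.0176, 0.0648]
tcp_rot: [[0.998, 0.064, -0.001], [0.064, -0.998, 0.0], [-0.001, -0.0, -1.0]]
force: [-0.1, -0.9, -1.1]
opening: 0.003
```

```bash
python3 - <<'E'
from rig import *
from h import *
q=np.load("q.npy"); s=read_state(); p=np.array(s["position"]); print(p.round(4),((p-q[:3])@Rg(q[3])*1e3).round(1))
b=capture("scene")[180:280,240:360]
cv2.imwrite("pics/p6.png",cv2.resize(b[...,::-1],(600,500),interpolation=cv2.INTER_CUBIC))
E
```

```text
[0.5103 0.0176 0.0648] [151.3  82.9  33.4]
```

View pics/p6.png

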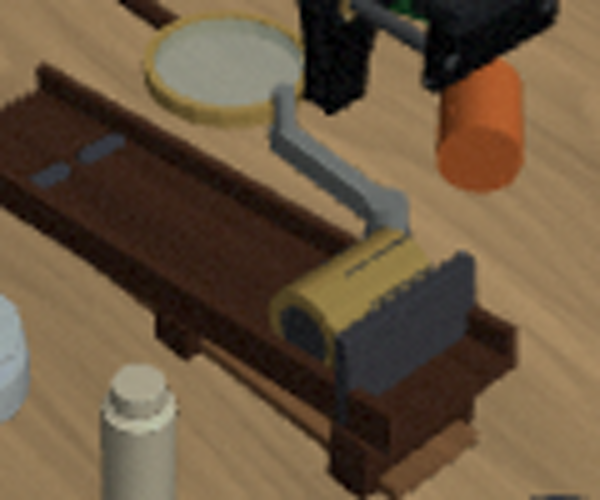

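>>> {"op": "play_rows", "data": {"plan": [[[0.11, -0.01, 0.01, 0, 0, 0, -1], [0.1, -0.01, 0.01, 0, 0, 0, -1], [0.117, -0.029, 0, 0, 0, 0.0238, -1], [0.119, -0.019, 0, 0, 0, 0.0238, -1], [0.12, -0.01, -0.002, 0, 0, 0.0238, -1], [0.12, 0, -0.001, 0, 0, 0.0238, -1], [0.12, 0.01, 0, 0, 0, 0.0238, -1], [0.119, 0.019, 0.001, 0, 0, 0.0238, -1], [0.117, 0.029, 0.003, 0, 0, 0.0238, -1]]]}}

```text
time_s: 11.7
position: [0.5633, 0.0163, 0.0666]
tcp_rot: [[0.831, 0.556, 0.001], [0.556, -0.831, -0.0], [0.001, 0.001, -1.0]]
force: [-1.3, -0.7, 0.2]
opening: 0.01
```

>>> {"op": "play_rows", "data": {"plan": [[[0.114, 0.038, 0.004, 0, 0, 0.0238, -1], [0.111, 0.047, 0.005, 0, 0, 0.0238, -1], [0.106, 0.056, 0.006, 0, 0, 0.0238, -1], [0.102, 0.064, 0.007, 0, 0, 0.0238, -1], [0.096, 0.072, 0.008, 0, 0, 0.0238, -1], [0.09, 0.079, 0.009, 0, 0, 0.0238, -1]]]}}

```text
time_s: 12.3
position: [0.5943, 0.0342, 0.0686]
tcp_rot: [[0.507, 0.862, 0.001], [0.862, -0.507, -0.0], [0.0, 0.001, -1.0]]
force: [-1.0, -0.7, 0.4]
opening: 0.007
```

>>> {"op": "play_rows", "data": {"plan": [[[0.083, 0.086, 0.01, 0, 0, 0.0238, -1], [0.076, 0.093, 0.011, 0, 0, 0.0238, -1], [0.068, 0.098, 0.012, 0, 0, 0.0238, -1], [0.06, 0.103, 0.012, 0, 0, 0.0238, -1], [0.051, 0.108, 0.013, 0, 0, 0.0238, -1], [0.043, 0.112, 0.013, 0, 0, 0.0238, -1], [0.033, 0.115, 0.014, 0, 0, 0.0238, -1], [0, 0, 0, 0, 0, 0, -1]]]}}

```text
time_s: 13.1
position: [0.615, 0.0706, 0.0729]
tcp_rot: [[0.011, 1.0, 0.002], [1.0, -0.011, -0.0], [-0.0, 0.002, -1.0]]
force: [0.3, -0.1, -0.7]
opening: 0.007
```

```bash
python3 - <<'E'
from rig import *
from h import *
q=np.load("q.npy"); s=read_state(); p=np.array(s["position"]); print(p.round(4),((p-q[:3])@Rg(q[3])*1e3).round(1))
b=capture("scene")[180:280,240:360]
cv2.imwrite("pics/p7.png",cv2.resize(b[...,::-1],(600,500),interpolation=cv2.INTER_CUBIC))
E
```

```text
[0.615  0.0706 0.0729] [198.1 -25.   35.8]
```

View pics/p7.png

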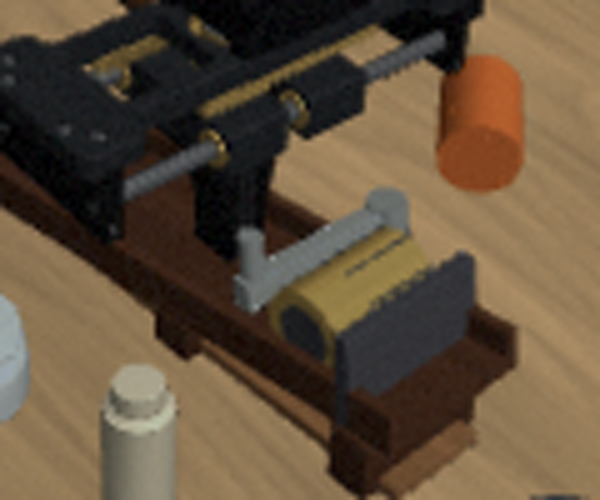

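>>> {"op": "play_rows", "data": {"plan": [[[-0.002, 0.03, 0.004, 0, 0, 0, -1], [-0.002, 0.03, 0.004, 0, 0, 0, -1], [-0.002, 0.03, 0.004, 0, 0, 0, -1], [-0.002, 0.03, 0.004, 0, 0, 0, -1], [0, 0, 0, 0, 0, 0, -1]]]}}

```text
time_s: 13.65
position: [0.614, 0.0761, 0.0733]
tcp_rot: [[0.012, 1.0, 0.001], [1.0, -0.012, -0.0], [-0.0, 0.001, -1.0]]
force: [0.7, -1.0, 0.6]
opening: 0.01
```

>>> {"op": "play_rows", "data": {"plan": [[[-0.001, 0.015, 0.002, 0, 0, 0, -1], [-0.001, 0.015, 0.002, 0, 0, 0, -1], [0, 0, 0, 0, 0, 0, -1]]]}}

```text
time_s: 13.95
position: [0.614, 0.0767, 0.0734]
tcp_rot: [[0.012, 1.0, 0.001], [1.0, -0.012, -0.001], [-0.001, 0.001, -1.0]]
force: [1.4, -5.2, -0.6]
opening: 0.004
```

>>> {"op": "play_rows", "data": {"plan": [[[0.005, -0.06, 0, 0, 0, 0, -1], [0.01, -0.2, 0, 0, 0, 0, -1], [0.01, -0.2, 0, 0, 0, 0, -1], [0, 0, 0.4, 0, 0, 0, -1], [0, 0, 0.5, 0, 0, 0, -1], [0, 0, 0.6, 0, 0, 0, -1], [0, -0.6, 0.6, 0, 0, 0, -1], [0, -0.8, 0.2, 0, 0, 0, -1], [0, -0.8, 0, 0, 0, 0, -1], [0, -0.8, 0, 0, 0, 0, -1], [0, -0.8, 0, 0, 0, 0, -1], [0, -0.8, 0, 0, 0, 0, -1]]]}}

```text
time_s: 15.15
position: [0.614, -0.1773, 0.1882]
tcp_rot: [[0.013, 1.0, -0.001], [1.0, -0.013, 0.001], [0.001, -0.001, -1.0]]
force: [0.8, -0.3, -0.0]
opening: 0.008
```

>>> {"op": "play_rows", "data": {"plan": [[[0, -0.5, 0, 0, 0, 0, -1], [0, 0, 0, 0, 0, 0, -1], [0, 0, 0, 0, 0, 0, -1], [0, 0, 0, 0, 0, 0, -1]]]}}

```text
time_s: 15.55
position: [0.6143, -0.1993, 0.1881]
tcp_rot: [[0.011, 1.0, -0.001], [1.0, -0.011, 0.001], [0.001, -0.001, -1.0]]
force: [-0.3, 0.4, 1.0]
opening: 0.008
```

```bash
python3 - <<'E'
from rig import *
from h import *
q=np.load("q.npy")
a=capture("top");b=capture("scene")
r=lambda i:cv2.resize(i[...,::-1],(400,300),interpolation=cv2.INTER_CUBIC)
def ann(i,n,o,f):
    j=cv2.resize(i[...,::-1][o[1]:o[1]+75,o[0]:o[0]+100],(400,300),interpolation=cv2.INTER_CUBIC)
    for X in (kp(1.571),kp(1.4)):
        u=(proj(n,g2w(q,X))[0]-o+.5)*4-.5; cv2.circle(j,tuple(int(v) for v in u),2,(0,0,255),-1)
    return j
cv2.imwrite("pics/p8.png",cv2.vconcat([cv2.hconcat([ann(a,"top",(175,180),4),ann(b,"scene",(260,195),4)]),cv2.hconcat([r(a),r(b)])]))
E
```

```text
(no output)
```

View pics/p8.png

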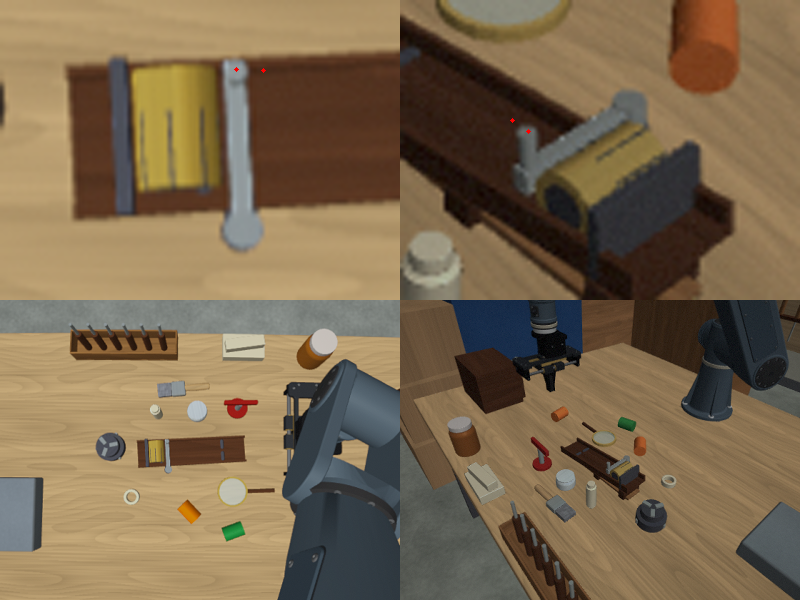

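```bash
python3 -c "
from rig import *
print(hand_in())"
```

```text
the job is handed in; nothing more can be done
None
```

I pushed the collet up the gutter with the nearly closed fingers at about 40 mm/s, over the hump and against the stop. I then swung the keeper across by its post, backed the arm off and handed in at about 15.7 s; no verdict was reported.

- **Collet:** after it passed the hump, a further 2 mm of push met 8 N of resistance. The last pictures show it still against the stop.
- **Keeper:** pushing on at the end met 5 N, which I took as its limit. In both last views its post sits on the point calculated for 1.571 rad, clearly past the 1.4 rad mark.
- **Other things:** by eye, everything else on the bench is where it was, and the arm is clear. I did not measure their shifts.

No check failed or disagreed. I did not measure the collet's distance from its home place in millimetres; that rests on the stop contact and the pictures.

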